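# Clear the tube rest and fold it away

## Task

Take the tube off the fold-up rest under the lamp bar and stand it upright in the empty pocket of the packing tray. Then, with the rest empty, push the sprung rest up from its level position past its dead point so that it snaps up against its upper stop, and leave it there. Do not knock the lamp bar, and leave the other tubes standing where they are.

Things in the scene. Friction and masses are not known exactly. Their poses are not given: they have to be found in the camera images.
- tube: The tube to move: a plain black cylinder 36 mm in diameter and 110 mm tall with a blue cap (42 mm wide, the top 14 mm), 70 to 160 g, standing upright on the middle of the level rest. Origin: centre of its underside; z runs up its axis. Other tubes about are identical; this is the one on the rest.
- stand: White stand, fixed: base plate 170 (x) x 190 (y) x 8 mm, two posts 16 x 14 mm, 292 mm high, at x = +60, y = +-83 mm. Origin: centre of the base plate's underside, on the bench; z up. Its front (where the rest sticks out and the tube is taken) faces its own -x, roughly the robot. A loose cap 14 mm high lies on the base plate.
- rest (a joint): Angle (rad) of the sprung rest, an aluminium flap 130 mm wide (y), 6 mm thick, reaching 120 mm forward (stand -x) of its hinge, top 100 mm above the bench when level. 0 = level, lower stop (start); grows as the front rises; 1.66 = upright, upper stop. The spring presses it to the nearer stop: dead point about 0.85. It takes 5-7 N upwards at the front edge to lift, less as it rises, then snaps up.
- rest_nose (a point): Middle of the round bar, 10 mm thick and 130 mm long, that is the rest's front edge; 115 mm from the hinge axis. When the rest is level it is at stand x = -65, y = 0, z = 95 mm; below it there are 82 mm free down to the base plate. Moves with the rest.
- rest_hinge (a point): Middle of the rest's hinge axis, which runs along the stand's y: stand x = +50, y = 0, z = 97 mm.
- lamp: Lamp bar over the rest, fixed to the posts: round, 28 mm thick, 200 mm long along the stand's y, axis at stand x = +17, z = 272 mm: underside 48 mm above the tube's cap and just behind the tube's axis, so a gripper cannot come straight down on the tube. Origin and axes are those of stand. The rest swings freely under it.
- tray: The white foam packing tray, fixed: 82 (x) x 266 (y) mm, 35 mm high, floor 6 mm thick; three pockets 70 (x) x 66 (y) mm in a row along its y, centres at y = -88, 0 and +88 mm, 22 mm of foam between them. Origin: centre of its underside. Two pockets hold tubes, one is empty.
- pad: Thin grey felt pad, 50 x 50 x 3 mm, fixed on the floor of the empty pocket, at its centre: marks where the tube goes. Origin: centre of the pad's underside, 6 mm above the bench; the tube stands on its top, 9 mm above the bench.
- packed1: A tube, same as the one to move, already standing in a pocket of the tray. Origin: centre of its underside.
- packed2: Another tube standing in a pocket of the tray. Origin: centre of its underside.
- stray: A tube of the same kind standing on the bench between the stand and the tray; to be left. Origin: centre of its underside.
Things that resemble listed ones, but are neither listed nor needed, are in the scene too. What is shaped like the tube but orange is not meant.

How it is judged:
By the outcome, as a careful person would: the job done as asked, in the order asked, and still so for the second after the job is handed in, with the robot touching nothing.
It also fails if it takes over 64 s, if anything falls off the work surface, if the arm or the gripper's body presses on something with over 40 N, if the wrist force passes 120 N, or if a joint passes its speed limit or range.

## Robot

A 6-joint arm with a two-finger parallel gripper is mounted at the origin on the work surface. World frame = base frame: x ahead of the robot, y to its left, z up, the work surface at z = 0. Lengths are in m, angles in rad, forces in N, time in s.
With the tool pointing down it reaches from about 0.275 to 0.85 m from the base axis. Payload 5.2 kg.
Tool frame: the origin (TCP) lies at the very end of the fingers, on their centre line; the grasp point (between the pads) lies 19 mm behind it (r.hold_point_z is the distance from the TCP to the grasp point, in m); z points along the fingers, y is the direction in which the jaws open and shut (so a half turn about z gives the same grasp; the last joint's range is limited). The gripper opens to 85 mm and grips with 20 to 120 N. Pads are 22 mm wide; open, the fingers measure 114 mm over their backs; the gripper's body (76 mm by 85 mm) begins 54 mm behind the grasp point. The pads swing forward as they close: fully open they stand 13 mm farther back than shut.
Start: joints at [-1.429, 0.259, 1.535, -0, 1.348, -0.203], TCP at [0.186, -0.518, 0.231] pointing down, gripper open.
Joint ranges: [-3.14, 3.14], [-0.91, 2.08], [0.19, 2.58], [-1.22, 4.36], [0.22, 2.71], [-3.12, 3.12]. Speed limits (rad/s): [2.57, 2.57, 3.14, 3.14, 3.14, 3.14].

## Interface

Orientations are given as a unit quaternion [x, y, z, w].
In Python, from station import r, vision gives the robot as it stands. The module is installed in compiled form; this text tells all that it offers.
- The arm moves only by the shell command python3 -m crank 'ROWS' [OPENING]. ROWS is JSON, one flat list of numbers, 6 for each row, row after row: the shift along the tool's x, y, z in units of 12 cm (1.0 is 12 cm), then the turn, a rotation vector about the tool's x, y, z in units of 360 degrees (1.0 is 360 degrees). In form: [tx, ty, tz, wx, wy, wz, tx, ty, tz, wx, wy, wz, ...]. A call has 1 to 12 rows; each row shifts and turns the commanded pose from where the row before left it, along the tool's axes as they then stand; what a row does not reach is not made up. A row lasts 1/12 s, in which the tool goes at most 41.7 mm and 7.16 degrees, less where a joint would pass 70% of its speed; a pose out of reach is approached as far as the arm can. A call with a number of a shift or a turn outside -1 to 1 is refused whole. A call with a gripper value outside its range is refused whole. OPENING is the closure, from -1 (fully open) to 1 (shut), so that 0 is half open, set as the call begins (- or left out, the last holds). The fingers move at their own pace and stop on an object; the grip force is fixed at half the most. Time passes only in rows, so rows that do not move let the fingers close. It gives the time, the measured TCP pose, the force and the opening at its end, in the units of the state.
- r.get_obs(): the state, without advancing time (a new reading comes with each control period).
- vision.grab_frame(name): name is "side" or "top"; returns (picture, depth): 400x640x3 uint8, blue, green, red; 400x640 float32, m along the optical axis (not along the pixel's ray), 0 where there is no reading.
- vision.calibration(name): a dict with "K" (3x3 intrinsics, pixels), "T" (4x4, takes a point from camera to world coordinates). Camera axes: x right, y up, looking along -z (the intrinsics and any distortion apply to the point x, -y, -z); pixel columns grow to the right and rows downward; lengths in m; the calibration is good to about 2 mm. A picture is of the moment at which its call begins. calibration takes no time and is no camera call.
- r.hand_in(): hands the job in, once; it reports no verdict.
The state is a dict: "clock": time; "joint_pos": joint angles; "joint_velocities": joint speeds; "joint_torque": joint torques, N m; "ee_pos": TCP position; "eef_rot": TCP orientation; "contact_force": force on the tool from outside, world axes, zero at the start; "torque": the same for the moment, N m; "opening": opening from 0.0 (shut) to 1.0 (fully open).
Only numpy, scipy, OpenCV 4.12 (cv2) and the standard library are available. Lean on these libraries where they do the work, as an engineer would, in place of code of your own. Each camera call takes 0.05 s, during which the arm holds its last target. There are 200 camera calls.

## Working session

There is one attempt and no reset: what is moved stays moved. The work goes in short steps, Python scripts to look and compute and a shell command to move; the robot and the scene stay as the last step left them, time stands still between calls to the robot, and variables do not carry over. Pictures are saved under pics/ and viewed, about 8 in all and at most 12, crops included, and the job is handed in when it is done.

```bash
mkdir -p pics; cat > h.py <<'E'
import numpy as np, cv2
from station import r, vision
def grab(n):
    im,d=vision.grab_frame(n); c=vision.calibration(n); return im,d,np.array(c["K"]),np.array(c["T"])
def cloud(d,K,T):
    v,u=np.mgrid[:d.shape[0],:d.shape[1]]
    P=np.stack([(u-K[0,2])/K[0,0]*d,-(v-K[1,2])/K[1,1]*d,-d,np.ones_like(d)],-1)@T.T
    P=P[...,:3]; P[d==0]=np.nan; return P
E
python3 - <<'E'
from h import *
for n in("side","top"):
    im,d,K,T=grab(n); cv2.imwrite(f"pics/{n}1.png",im); np.savez(f"/tmp/{n}.npz",im=im,P=cloud(d,K,T))
    print(n,K.tolist(),T.round(3).tolist(),list(vision.calibration(n)))
print(r.get_obs())
E
```

```text
side [[427.0000797697003, 0.0, 317.7500383088341], [0.0, 427.0000797697003, 205.08580092226674], [0.0, 0.0, 1.0]] [[-0.826, 0.369, -0.425, 0.129], [-0.563, -0.53, 0.634, 0.651], [0.008, 0.763, 0.646, 0.758], [0.0, 0.0, 0.0, 1.0]] ['K', 'T']
top [[362.4913909737961, 0.0, 313.473191128843], [0.0, 362.4913909737961, 202.895204772404], [0.0, 0.0, 1.0]] [[0.136, 0.963, -0.234, 0.427], [-0.991, 0.133, -0.028, -0.0], [0.004, 0.236, 0.972, 0.785], [0.0, 0.0, 0.0, 1.0]] ['K', 'T']
{'clock': 0.1, 'joint_pos': array([-1.42877306e+00,  2.59288456e-01,  1.53596528e+00, -6.01708661e-06,
        1.34796659e+00, -2.02809876e-01]), 'joint_velocities': array([-0.00028564,  0.00049303, -0.00383861, -0.00043138,  0.00082234,
       -0.00135235]), 'joint_torque': array([ 1.73208929e-03, -4.46968067e+01, -2.91248488e+01, -2.87742441e-04,
        6.19686631e-03, -8.11063536e-07]), 'ee_pos': array([ 0.18587065, -0.51715457,  0.23055129]), 'eef_rot': array([ 9.85172607e-01,  1.71564190e-01,  2.17991040e-05, -8.13549618e-04]), 'contact_force': array([-0.70685876,  0.07747828,  0.3004891 ]), 'torque': array([-0.00708257,  0.07982111, -0.02501845]), 'opening': 0.9999111949002156}
```

View pics/side1.png

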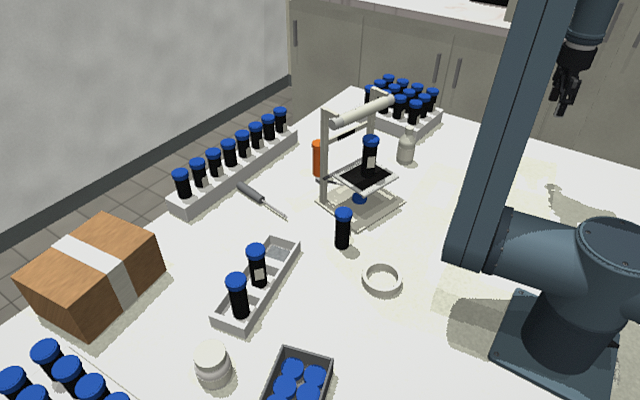

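View pics/top1.png

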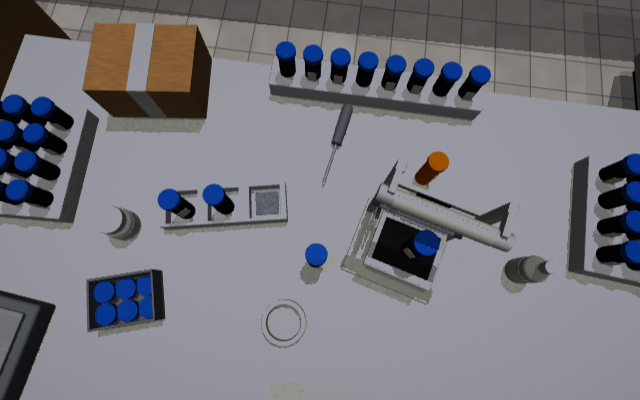

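The views agree. In the top view the target cap is at (426,243), the lamp bar runs (382,197)–(508,241), the pad is at (267,203), the stray cap at (316,254) and the packed caps at (171,201) and (216,199). Next I turn these into positions.

```bash
python3 - <<'E'
from h import *
for n in("side","top"):
    z=np.load(f"/tmp/{n}.npz"); im=z["im"].astype(int);P=z["P"]
    b,g,rr=im[...,0],im[...,1],im[...,2]
    m=((b>110)&(rr<70)&(b-g>50)).astype(np.uint8)
    k,l,s,c=cv2.connectedComponentsWithStats(m)
    for i in range(1,k):
        if s[i,4]>60:
            Q=P[l==i]; Q=Q[np.isfinite(Q[:,0])]
            if not len(Q): continue
            zt=np.percentile(Q[:,2],95); t=Q[Q[:,2]>zt-.005]
            # top disc: mid of min/max
            if .1<np.median(t[:,0])<.8 and abs(np.median(t[:,1]))<.5: print(n,c[i].round(),"ztop",zt.round(3),"c",((t.min(0)+t.max(0))/2)[:2].round(3),"ext",np.ptp(t,0)[:2].round(3))
    X,Y,Z=P[...,0],P[...,1],P[...,2]
    # lamp: z .24-.29
    roi=(X>.3)&(X<.75)&(Y>-.45)&(Y<.15)
    L=P[roi&(Z>.268)&(Z<.29)&(b>90)&(rr>90)]; 
    if len(L):
        cc,dd=L[:,:2].mean(0),np.linalg.svd(L[:,:2]-L[:,:2].mean(0))[2][0]; pr=(L[:,:2]-cc)@dd
        print(n,"lamp",cc.round(3),dd.round(3),"mid",(cc+dd*(pr.min()+pr.max())/2).round(3),np.ptp(pr).round(3),len(L))
    F=P[roi&(Z>.09)&(Z<.104)]
    print(n,"rest",len(F),cv2.minAreaRect(F[:,:2].astype(np.float32)))
    if n=="top":
        R=P[180:235,155:295].reshape(-1,3); R=R[(R[:,2]>.03)&(R[:,2]<.04)]
        print("tray rim",cv2.minAreaRect(R[:,:2].astype(np.float32)))
        print("pad",P[195:212,258:276].reshape(-1,3).mean(0), P[203,267])
        B=P[150:310,335:450].reshape(-1,3);B=B[(B[:,2]>.004)&(B[:,2]<.013)]
        print("base",cv2.minAreaRect(B[:,:2].astype(np.float32)))
E
```

```text
side [371. 138.] ztop 0.212 c [ 0.524 -0.169] ext [0.038 0.04 ]
side [343. 212.] ztop 0.112 c [0.493 0.002] ext [0.041 0.04 ]
side [255. 249.] ztop 0.118 c [0.579 0.213] ext [0.039 0.041]
side [235. 279.] ztop 0.118 c [0.557 0.294] ext [0.039 0.041]
side [287. 379.] ztop 0.034 c [0.38  0.385] ext [0.04  0.056]
side [311. 383.] ztop 0.027 c [0.342 0.347] ext [0.044 0.068]
side lamp [ 0.559 -0.161] [0.262 0.965] mid [ 0.556 -0.17 ] 0.202 882
side rest 1461 ((0.5077151656150818, -0.2015896439552307), (0.3140614330768585, 0.3513306975364685), 45.844017028808594)
top [213. 194.] ztop 0.119 c [0.58  0.212] ext [0.038 0.04 ]
top [168. 199.] ztop 0.119 c [0.559 0.294] ext [0.038 0.038]
top [424. 248.] ztop 0.213 c [ 0.516 -0.168] ext [0.018 0.036]
top [316. 254.] ztop 0.113 c [0.494 0.002] ext [0.038 0.039]
top [144. 286.] ztop 0.025 c [0.391 0.342] ext [0.036 0.032]
top [125. 288.] ztop 0.031 c [0.38  0.375] ext [0.039 0.04 ]
top [103. 291.] ztop 0.037 c [0.369 0.414] ext [0.039 0.041]
top [145. 307.] ztop 0.022 c [0.35 0.33] ext [0.039 0.031]
top [127. 310.] ztop 0.028 c [0.339 0.363] ext [0.039 0.04 ]
top [105. 314.] ztop 0.034 c [0.328 0.401] ext [0.04 0.04]
top lamp [ 0.554 -0.172] [0.254 0.967] mid [ 0.554 -0.172] 0.2 2279
top rest 3928 ((0.5062289834022522, -0.21704769134521484), (0.3360772728919983, 0.3132495880126953), 53.526302337646484)
tray rim ((0.5805836915969849, 0.2125096172094345), (0.08352364599704742, 0.2665480375289917), 11.748321533203125)
pad [0.59934588 0.1248171  0.01004194] [0.59981822 0.12397836 0.0084434 ]
base ((0.5872125029563904, -0.1518900990486145), (0.35516104102134705, 0.2436780333518982), 4.993516445159912)
```

```bash
python3 -m crank '[0.1,-0.1,-0.2,0,0,0, 0.23,-0.2,-0.1,0,0,0, 0.23,-0.2,-0.1,0,0,0, 0.23,-0.2,-0.1,0,0,0, 0.23,-0.2,-0.1,0,0,0, 0.23,-0.2,-0.1,0,0,0, 0.23,-0.2,-0.1,0,0,0, 0.23,-0.2,-0.1,0,0,0, 0.23,-0.2,-0.1,0,0,0, 0.23,-0.2,-0.1,0,0,0, 0.23,-0.2,-0.1,0,0,0, 0.23,-0.2,-0.1,0,0,0]' -1
python3 -m crank '[0,0,0,0,0,0.016, 0,0,0,0,0,0.016, 0,0,0,0,0,0.016, 0,0,0,0,0,0.016, 0,0,0,0,0,0.016, 0,0,0,0,0,0.016, 0,0,0,0,0.016,0, 0,0,0,0,0.016,0, 0,0,0,0,0.016,0, 0,0,0,0,0.016,0, 0,0,0,0,0.016,0, 0,0,0,0,0,0]'
cat >> h.py <<'E'
from scipy.spatial.transform import Rotation as Ro
def todo(tcp, yaw, down):
    """rows needed: (turn rotvec in 360deg units), shift in current tool axes, 12cm units"""
    o=r.get_obs(); R=Ro.from_quat(o["eef_rot"])
    a,b=np.radians(yaw),np.radians(down); h=np.array([np.cos(a),np.sin(a),0])
    z=h*np.cos(b)-np.array([0,0,np.sin(b)]); x=h*np.sin(b)+np.array([0,0,np.cos(b)])
    W=Ro.from_matrix(np.c_[x,np.cross(z,x),z]); D=np.array(tcp)-o["ee_pos"]
    print("turn",((R.inv()*W).as_rotvec()/2/np.pi).round(4),"shift now",(R.inv().apply(D)/.12).round(3),"shift after turn",(W.inv().apply(D)/.12).round(3))
def st():
    o=r.get_obs(); R=Ro.from_quat(o["eef_rot"]).as_matrix()
    print("t",o["clock"],"q",o["joint_pos"].round(3),"p",o["ee_pos"].round(4),"yaw",np.degrees(np.arctan2(R[1,2],R[0,2])).round(1),"down",np.degrees(np.arcsin(-R[2,2])).round(1),"F",o["contact_force"].round(1),"open",round(o["opening"],3))
E
python3 -c "
from h import *
st(); todo((.455,-.151,.24),-14.9,45)"
```

```text
clock: 1.1
ee_pos: [0.3899, -0.1493, 0.3878]
eef_rot: [0.985, 0.171, -0.0, -0.0]
contact_force: [0.7, 1.1, 0.6]
opening: 0.997
clock: 2.1
ee_pos: [0.387, -0.1493, 0.3848]
eef_rot: [0.96, -0.126, 0.247, 0.032]
contact_force: [-0.8, 0.7, -0.6]
opening: 0.998
t 2.1 q [-0.913 -0.405  1.877  0.312  1.272  0.887] p [ 0.387  -0.1493  0.3848] yaw -14.8 down 61.2 F [-0.8  0.7 -0.6] open 0.998
turn [-0.0001  0.0449 -0.0002] shift now [-0.099 -0.131  1.323] shift after turn [-0.463 -0.132  1.243]
```

```bash
python3 -m crank '[0,0,0,0,0.015,0, 0,0,0,0,0.015,0, 0,0,0,0,0.015,0, 0,0,0,0,0.014,0, 0,0,0,0,0.014,0, 0,0,0,0,0,0]'
python3 -c "
from h import *
st(); d=np.array([np.cos(np.radians(35))*np.cos(np.radians(14.9)),-np.cos(np.radians(35))*np.sin(np.radians(14.9)),-np.sin(np.radians(35))])
g=np.array([.524,-.169,.168])+.019*d; print(g,g-.12*d); todo(g-.12*d,-14.9,35)"
```

```text
clock: 2.6
ee_pos: [0.3864, -0.1541, 0.3845]
eef_rot: [0.885, -0.122, 0.445, 0.057]
contact_force: [0.4, 0.2, -1.2]
opening: 1.0
t 2.6 q [-1.555 -0.708  2.212  0.901  1.387  0.234] p [ 0.3864 -0.1541  0.3845] yaw -15.2 down 36.6 F [ 0.4  0.2 -1.2] open 1.0
[ 0.53904057 -0.17300199  0.15710205] [ 0.4440475  -0.14772628  0.22593122]
turn [ 0.0007  0.0045 -0.002 ] shift now [-0.794 -0.17   1.149] shift after turn [-0.824 -0.175  1.127]
```

```bash
python3 -m crank '[0,0,0,0,0.0045,-0.002, -0.04,-0.025,0.19,0,0,0, -0.1,-0.025,0.19,0,0,0, -0.14,-0.025,0.19,0,0,0, -0.18,-0.025,0.19,0,0,0, -0.18,-0.025,0.19,0,0,0, -0.18,-0.05,0.18,0,0,0, 0,0,0,0,0,0, 0,0,0,0,0,0]'
python3 - <<'E'
from h import *
st(); todo((.539,-.173,.157),-14.9,35)
im,d,K,T=grab("side"); cv2.imwrite("pics/s2.png",cv2.resize(im[60:260,250:550],None,fx=2.5,fy=2.5))
E
```

```text
clock: 3.35
ee_pos: [0.4445, -0.1419, 0.2307]
eef_rot: [0.881, -0.108, 0.457, 0.056]
contact_force: [0.0, -0.6, -0.0]
opening: 1.0
t 3.35 q [-1.083 -0.336  2.51   1.306  0.682 -0.234] p [ 0.4445 -0.1419  0.2307] yaw -13.9 down 35.2 F [ 0.  -0.6 -0. ] open 1.0
turn [-0.0022  0.0006  0.0013] shift now [-0.025  0.062  1.03 ] shift after turn [-0.029  0.048  1.03 ]
```

View pics/s2.png

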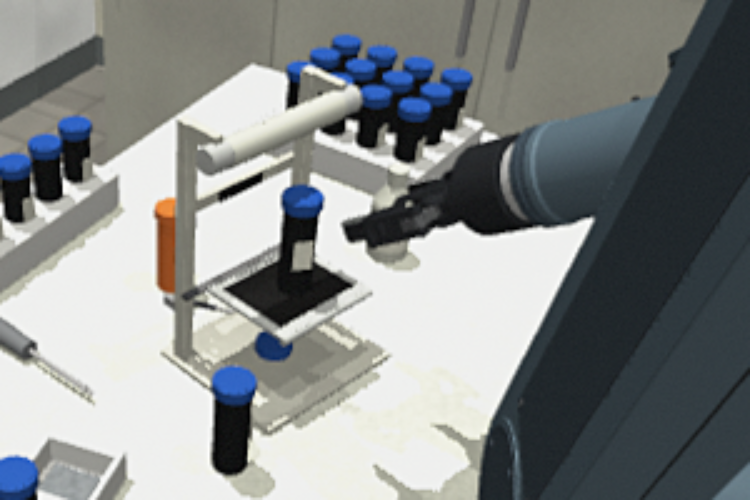

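The gripper (crop 400,215) faces the tube (302,245), below the lamp line. I correct it and advance.

```bash
python3 -m crank '[0,0.025,0.05,-0.001,0,0.001, -0.01,0.025,0.1,-0.001,0,0, -0.01,0,0.13,0,0,0, 0,0,0.13,0,0,0, 0,0,0.12,0,0,0, 0,0,0,0,0,0, 0,0,0,0,0,0]'
python3 - <<'E'
from h import *
st(); todo((.539,-.173,.157),-14.9,35)
E
```

```text
clock: 3.98
ee_pos: [0.4924, -0.1646, 0.1963]
eef_rot: [0.878, -0.114, 0.46, 0.064]
contact_force: [0.5, 0.2, 0.5]
opening: 1.0
t 3.9833 q [-0.897 -0.075  2.483  1.801  0.52  -0.666] p [ 0.4924 -0.1646  0.1963] yaw -15.4 down 34.7 F [0.5 0.2 0.5] open 1.0
turn [ 0.0011 -0.0009  0.0008] shift now [-0.045 -0.036  0.509] shift after turn [-0.043 -0.032  0.51 ]
```

```bash
python3 -m crank '[-0.02,-0.03,0.1,0.001,0,0, -0.02,0,0.12,0,0,0, 0,0,0.12,0,0,0, 0,0,0.1,0,0,0, 0,0,0.07,0,0,0, 0,0,0,0,0,0, 0,0,0,0,0,0]'
python3 - <<'E'
from h import *
st(); todo((.539,-.173,.157),-14.9,35)
im,d,K,T=grab("side"); a=cv2.resize(im[90:210,300:480],None,fx=3,fy=3)
im,d,K,T=grab("top"); b=cv2.resize(im[170:310,350:530],None,fx=3,fy=2.571)
cv2.imwrite("pics/s3.png",cv2.resize(np.vstack([a,b]),None,fx=.8,fy=.8))
E
```

```text
clock: 4.57
ee_pos: [0.5381, -0.1733, 0.1567]
eef_rot: [0.879, -0.113, 0.46, 0.062]
contact_force: [-0.4, 0.2, 0.4]
opening: 1.002
t 4.5667 q [-0.779  0.141  2.437  2.207  0.53  -1.026] p [ 0.5381 -0.1733  0.1567] yaw -15.0 down 34.7 F [-0.4  0.2  0.4] open 1.002
turn [ 0.0002 -0.0008  0.0006] shift now [ 0.006 -0.004  0.004] shift after turn [ 0.006 -0.004  0.004]
```

View pics/s3.png

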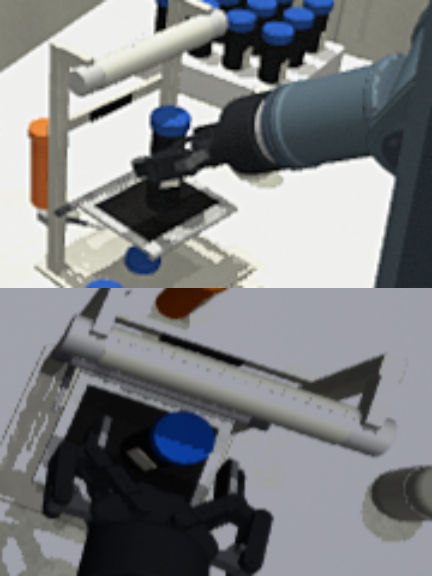

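Seen from the top (lower crop), the fingers at (65,485) and (240,495) straddle the tube body at about (155,455). I close on it.

```bash
python3 -m crank '[0,0,0,0,0,0, 0,0,0,0,0,0, 0,0,0,0,0,0, 0,0,0,0,0,0, 0,0,0,0,0,0, 0,0,0,0,0,0, 0,0,0,0,0,0, 0,0,0,0,0,0, 0,0,0,0,0,0, 0,0,0,0,0,0]' 1
python3 - <<'E'
from h import *
st()
im,d,K,T=grab("side"); a=cv2.resize(im[90:210,300:480],None,fx=3,fy=3)
cv2.imwrite("pics/s4.png",a)
W=Ro.from_quat(r.get_obs()["eef_rot"])
print("up 20mm",W.inv().apply([0,0,.02])/.12,"back 100mm",W.inv().apply([-.0966,.0258,0.0])/.12)
E
```

```text
clock: 5.5
ee_pos: [0.5378, -0.1729, 0.1551]
eef_rot: [0.879, -0.114, 0.459, 0.062]
contact_force: [-2.2, 0.3, 5.2]
opening: 0.4
t 5.5 q [-0.778  0.144  2.438  2.212  0.529 -1.031] p [ 0.5378 -0.1729  0.1551] yaw -15.0 down 34.9 F [-2.2  0.3  5.2] open 0.4
up 20mm [ 0.13676355  0.00062703 -0.0952529 ] back 100mm [-0.47619725 -0.00113421 -0.68372867]
```

View pics/s4.png

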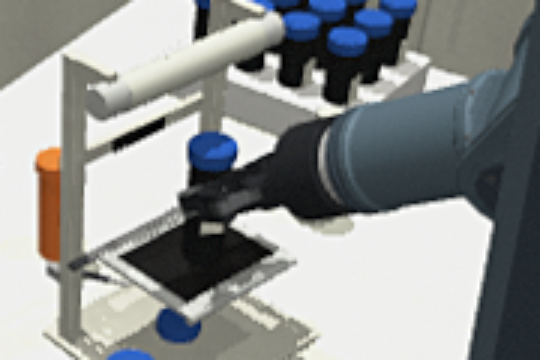

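```bash
python3 -m crank '[0.045,0,-0.032,0,0,0, 0.045,0,-0.032,0,0,0, 0.045,0,-0.032,0,0,0, -0.04,0,-0.107,0,0,0, -0.04,0,-0.107,0,0,0, -0.04,0,-0.107,0,0,0, -0.04,0,-0.107,0,0,0, -0.04,0,-0.107,0,0,0, -0.04,0,-0.107,0,0,0, 0,0,0,0,0,0, 0,0,0,0,0,0]'
python3 - <<'E'
from h import *
st()
d=np.array([np.cos(np.radians(35))*np.cos(np.radians(11.7)),np.cos(np.radians(35))*np.sin(np.radians(11.7)),-np.sin(np.radians(35))])
p=np.array([.599,.1255,.077])+.019*d; print(p); todo((.47,.08,.27),11.7,35)
W=Ro.from_quat(r.get_obs()["eef_rot"])
print("up 60",W.inv().apply([0,0,.06])/.12)
E
```

```text
clock: 6.47
ee_pos: [0.4599, -0.1528, 0.195]
eef_rot: [0.879, -0.115, 0.458, 0.062]
contact_force: [-0.0, -0.1, -0.9]
opening: 0.4
t 6.4667 q [-1.007 -0.165  2.55   1.656  0.59  -0.591] p [ 0.4599 -0.1528  0.195 ] yaw -15.2 down 34.9 F [-0.  -0.1 -0.9] open 0.4
[0.61424051 0.12865616 0.06610205]
turn [ 0.0612 -0.0001 -0.0419] shift now [ 0.279 -1.893 -0.708] shift after turn [ 0.785 -1.883  0.031]
up 60 [ 0.41002249  0.00236838 -0.28613974]
```

```bash
python3 -m crank '[0.12,0,-0.083,0,0,0, 0.12,0,-0.083,0,0,0, 0.12,0,-0.083,0,0,0, 0.12,0,-0.083,0,0,0, 0,-0.2,0,0.0122,0,-0.0084, 0,-0.22,0,0.0122,0,-0.0084, 0,-0.22,0,0.0122,0,-0.0084, 0,-0.22,0,0.0122,0,-0.0084, 0,-0.22,0,0.0122,0,-0.0084, 0,-0.22,0,0,0,0, 0,0,0,0,0,0, 0,0,0,0,0,0]'
python3 - <<'E'
from h import *
st()
todo((.6142,.1287,.2),11.7,35)
E
```

```text
clock: 7.47
ee_pos: [0.4646, 0.0031, 0.2647]
eef_rot: [0.882, 0.092, 0.46, -0.048]
contact_force: [-0.6, 1.1, -0.7]
opening: 0.406
t 7.4667 q [-0.93  -0.375  2.43   1.135  0.963 -0.208] p [0.4646 0.0031 0.2647] yaw 11.9 down 34.9 F [-0.6  1.1 -0.7] open 0.406
turn [-0.0005 -0.0002  0.0004] shift now [ 0.38  -0.767  1.486] shift after turn [ 0.38  -0.772  1.483]
```

```bash
python3 -m crank '[0.048,-0.096,0.1,0,0,0, 0.048,-0.096,0.18,0,0,0, 0.048,-0.096,0.2,0,0,0, 0.048,-0.096,0.2,0,0,0, 0.048,-0.096,0.2,0,0,0, 0.048,-0.096,0.2,0,0,0, 0.048,-0.096,0.2,0,0,0, 0.048,-0.1,0.2,0,0,0, 0,0,0,0,0,0, 0,0,0,0,0,0]'
python3 - <<'E'
from h import *
st()
todo((.6142,.1287,.2),11.7,35)
im,d,K,T=grab("top"); P=cloud(d,K,T)
i=im.astype(int); m=(i[...,0]>110)&(i[...,2]<70)&(i[...,0]-i[...,1]>50)
k,l,s,c=cv2.connectedComponentsWithStats(m.astype(np.uint8))
for j in range(1,k):
    Q=P[l==j]; z=np.nanpercentile(Q[:,2],95)
    if s[j,4]>50 and z>.1 and .45<np.nanmedian(Q[:,0])<.7 and abs(np.nanmedian(Q[:,1]))<.35:
        t=Q[Q[:,2]>z-.006]; print(c[j].round(),z.round(3),((np.nanmin(t,0)+np.nanmax(t,0))/2)[:2].round(4),np.ptp(t,0)[:2].round(3))
im2,d,K,T=grab("side"); P=cloud(d,K,T)
cv2.imwrite("pics/s5.png",np.hstack([cv2.resize(im[130:260,130:330],None,fx=2,fy=3),cv2.resize(im2[130:330,190:390],(390,390))]))
E
```

```text
clock: 8.3
ee_pos: [0.6146, 0.1287, 0.1986]
eef_rot: [0.883, 0.091, 0.458, -0.048]
contact_force: [0.4, 0.5, -1.1]
opening: 0.406
t 8.3 q [-0.128  0.128  2.249  2.105  0.318 -0.754] p [0.6146 0.1287 0.1986] yaw 11.9 down 35.2 F [ 0.4  0.5 -1.1] open 0.406
turn [-0.0004  0.0005  0.0002] shift now [ 0.008 -0.001 -0.009] shift after turn [ 0.008 -0.001 -0.009]
[247. 163.] 0.256 [0.6039 0.1258] [0.039 0.04 ]
[208. 190.] 0.242 [0.551  0.1738] [0.025 0.005]
[168. 199.] 0.119 [0.5577 0.2939] [0.039 0.04 ]
[316. 254.] 0.113 [0.4934 0.0023] [0.039 0.04 ]
```

View pics/s5.png

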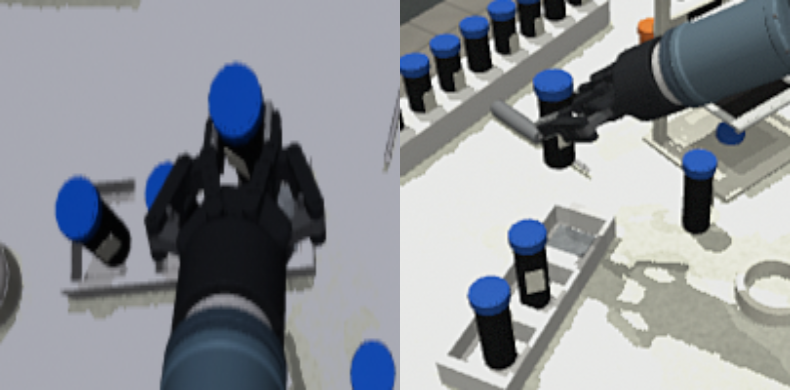

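Held upright: the right half shows the tube at (555,120) above the empty pocket at (570,235). The left knuckle (160,235) would pass close to the neighbour's cap, so I yaw 12° away from it before lowering.

```bash
python3 -m crank '[0,0,0,0.0068,0,-0.0048, 0,0,0,0.0068,0,-0.0048, 0,0,0,0.0068,0,-0.0048, 0,0,0,0.0068,0,-0.0048, 0,0,0,0,0,0, 0,0,0,0,0,0]'
python3 - <<'E'
from h import *
st()
todo((.609,.130,.14),24,35); todo((.609,.130,.066),24,35)
E
```

```text
clock: 8.9
ee_pos: [0.6141, 0.1255, 0.2012]
eef_rot: [0.868, 0.181, 0.453, -0.093]
contact_force: [0.5, 0.5, -1.0]
opening: 0.401
t 8.9 q [-0.295  0.141  2.227  1.658  0.561 -0.559] p [0.6141 0.1255 0.2012] yaw 23.4 down 35.0 F [ 0.5  0.5 -1. ] open 0.401
turn [ 0.0013 -0.0001 -0.0005] shift now [-0.432 -0.053  0.273] shift after turn [-0.431 -0.052  0.273]
turn [ 0.0013 -0.0001 -0.0005] shift now [-0.937 -0.054  0.626] shift after turn [-0.936 -0.052  0.627]
```

```bash
python3 -m crank '[-0.1,-0.05,0.06,0,0,0, -0.11,0,0.07,0,0,0, -0.11,0,0.07,0,0,0, -0.11,0,0.07,0,0,0, 0,0,0,0,0,0, 0,0,0,0,0,0]'
python3 - <<'E'
from h import *
st(); todo((.609,.130,.08),24,35); todo((.609,.130,.065),24,35)
im,d,K,T=grab("top"); P=cloud(d,K,T)
i=im.astype(int); m=(i[...,0]>110)&(i[...,2]<70)&(i[...,0]-i[...,1]>50)
k,l,s,c=cv2.connectedComponentsWithStats(m.astype(np.uint8))
for j in range(1,k):
    Q=P[l==j]; z=np.nanpercentile(Q[:,2],95)
    if s[j,4]>50 and z>.1 and .45<np.nanmedian(Q[:,0])<.7 and abs(np.nanmedian(Q[:,1]))<.35:
        t=Q[Q[:,2]>z-.006]; print(c[j].round(),z.round(3),((np.nanmin(t,0)+np.nanmax(t,0))/2)[:2].round(4),np.ptp(t,0)[:2].round(3))
im2,d,K,T=grab("side"); P=cloud(d,K,T)
cv2.imwrite("pics/s6.png",np.hstack([cv2.resize(im[130:260,130:330],None,fx=2,fy=3),cv2.resize(im2[130:330,190:390],(390,390))]))
E
```

```text
clock: 9.4
ee_pos: [0.6078, 0.1321, 0.1391]
eef_rot: [0.869, 0.182, 0.451, -0.095]
contact_force: [0.3, 1.0, -0.8]
opening: 0.405
t 9.4 q [-0.284  0.281  2.298  1.973  0.608 -0.927] p [0.6078 0.1321 0.1391] yaw 23.7 down 35.1 F [ 0.3  1.  -0.8] open 0.405
turn [ 0.0006  0.0003 -0.0005] shift now [-0.401  0.02   0.285] shift after turn [-0.402  0.02   0.284]
turn [ 0.0006  0.0003 -0.0005] shift now [-0.504  0.02   0.357] shift after turn [-0.504  0.02   0.356]
[252. 178.] 0.197 [0.5972 0.1276] [0.038 0.04 ]
[213. 194.] 0.119 [0.5791 0.2119] [0.04  0.039]
[168. 199.] 0.119 [0.5578 0.2943] [0.039 0.039]
[316. 254.] 0.113 [0.4934 0.0022] [0.039 0.04 ]
```

View pics/s6.png

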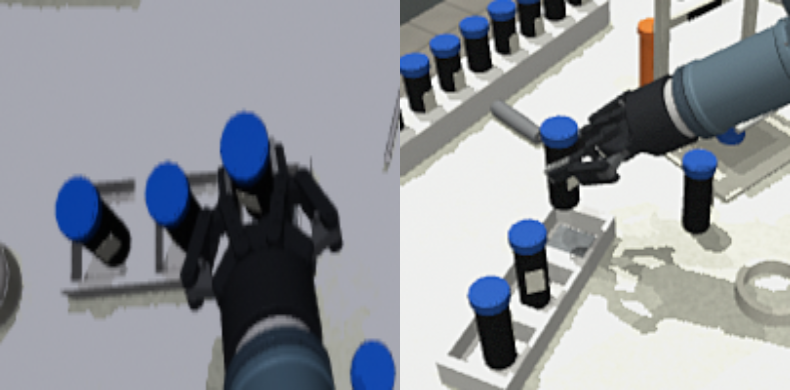

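The knuckle is now clear of the neighbour, and the cap is within 2 mm of the pocket centre. I lower it.

```bash
python3 -m crank '[-0.1,0.01,0.07,0,0,0, -0.1,0.01,0.07,0,0,0, -0.1,0,0.07,0,0,0, -0.1,0,0.07,0,0,0, -0.06,0,0.042,0,0,0, 0,0,0,0,0,0, 0,0,0,0,0,0]'
python3 - <<'E'
from h import *
st(); todo((.609,.130,.064),24,35)
E
```

```text
clock: 10.08
ee_pos: [0.61, 0.1296, 0.0731]
eef_rot: [0.868, 0.183, 0.452, -0.095]
contact_force: [0.4, -0.0, -0.7]
opening: 0.406
t 10.0833 q [-0.29   0.471  2.334  2.218  0.727 -1.246] p [0.61   0.1296 0.0731] yaw 23.7 down 34.9 F [ 0.4 -0.  -0.7] open 0.406
turn [ 0.0007 -0.0001 -0.0002] shift now [-0.066 -0.006  0.038] shift after turn [-0.066 -0.006  0.038]
```

```bash
python3 -m crank '[-0.03,0,0.02,0,0,0, -0.014,0,0.01,0,0,0, -0.007,0,0.005,0,0,0, 0,0,0,0,0,0, 0,0,0,0,0,0]'
python3 -m crank '[-0.007,0,0.005,0,0,0, -0.003,0,0.002,0,0,0, 0,0,0,0,0,0, 0,0,0,0,0,0]'
```

```text
clock: 10.5
ee_pos: [0.6097, 0.1296, 0.0653]
eef_rot: [0.868, 0.183, 0.452, -0.094]
contact_force: [-0.7, 0.1, -0.1]
opening: 0.404
clock: 10.83
ee_pos: [0.6099, 0.1296, 0.0642]
eef_rot: [0.867, 0.183, 0.453, -0.095]
contact_force: [-3.3, -0.7, 5.1]
opening: 0.402
```

Contact (about 5 N up) at the expected height. I release part way and back out along the tool axis.

```bash
python3 -m crank '[0,0,0,0,0,0, 0,0,0,0,0,0, 0,0,0,0,0,0, 0,0,0,0,0,0, 0,0,0,0,0,0, 0,0,0,0,0,0]' -0.45
python3 -m crank '[0,0,-0.05,0,0,0, 0,0,-0.1,0,0,0, 0,0,-0.1,0,0,0, 0,0,-0.15,0,0,0, 0,0,-0.15,0,0,0, 0,0,-0.15,0,0,0, 0,0,-0.15,0,0,0, 0.1,0,-0.15,0,0,0, 0.1,0,-0.1,0,0,0, 0,0,0,0,0,0]'
python3 - <<'E'
from h import *
st(); im,d,K,T=grab("top"); P=cloud(d,K,T)
i=im.astype(int); m=(i[...,0]>110)&(i[...,2]<70)&(i[...,0]-i[...,1]>50)
k,l,s,c=cv2.connectedComponentsWithStats(m.astype(np.uint8))
for j in range(1,k):
    Q=P[l==j]; z=np.nanpercentile(Q[:,2],95)
    if s[j,4]>50 and z>.1 and .45<np.nanmedian(Q[:,0])<.7 and abs(np.nanmedian(Q[:,1]))<.35:
        t=Q[Q[:,2]>z-.006]; print(c[j].round(),z.round(3),((np.nanmin(t,0)+np.nanmax(t,0))/2)[:2].round(4),np.ptp(t,0)[:2].round(3))
# nose approach plan (stand frame -> world)
a=np.radians(-14.9); X=np.array([np.cos(a),np.sin(a),0]);O=np.array([.5386,-.1666,0])
for down in (35,):
    b=np.radians(down); z=X*np.cos(b)-np.array([0,0,np.sin(b)]); x=X*np.sin(b)+np.array([0,0,np.cos(b)])
    nose=O-.065*X+np.array([0,0,.095])
    tip=nose+.03*z-.028*x; print("nose",nose,"tip",tip,"pre",tip-.1*z)
    todo(tip-.1*z,-14.9,down)
    n=[np.array([.115*(1-np.cos(t)),.115*np.sin(t)]) for t in (.3,.6,.85,1,1.1)]
    for q in n: v=q[0]*X+np.array([0,0,q[1]]); print((np.array([v@x,v@z])/.12).round(3))
E
```

```text
clock: 11.33
ee_pos: [0.6095, 0.1296, 0.0634]
eef_rot: [0.868, 0.183, 0.452, -0.095]
contact_force: [-0.7, -0.5, -0.4]
opening: 0.722
clock: 12.17
ee_pos: [0.5233, 0.091, 0.1617]
eef_rot: [0.867, 0.183, 0.454, -0.093]
contact_force: [0.4, 0.6, 0.0]
opening: 0.724
t 12.1667 q [-0.542  0.095  2.469  1.702  0.74  -0.858] p [0.5233 0.091  0.1617] yaw 23.5 down 34.8 F [0.4 0.6 0. ] open 0.724
[259. 190.] 0.122 [0.599  0.1255] [0.038 0.039]
[213. 194.] 0.119 [0.5795 0.2119] [0.039 0.04 ]
[168. 199.] 0.119 [0.5581 0.2937] [0.039 0.039]
[321. 252.] 0.113 [ 0.4957 -0.0039] [0.034 0.027]
nose [ 0.47578555 -0.14988637  0.095     ] tip [ 0.48401369 -0.15207571  0.05485645] pre [ 0.40485279 -0.13101262  0.11221409]
turn [-0.0875 -0.0008  0.0622] shift now [-1.28   1.293 -1.119] shift after turn [-0.606  2.042 -0.161]
[ 0.257 -0.127]
[ 0.539 -0.173]
[ 0.777 -0.146]
[ 0.913 -0.102]
[ 1.    -0.061]
```

The tube stands at (0.599, 0.1255), on the pad centre. The nose approach is low and near the base, where joint 3 nears its limit. I fit the arm's kinematics from the logged poses to choose a feasible tilt and yaw.

```bash
cat > fk.py <<'E'
import numpy as np
from scipy.optimize import least_squares
from scipy.spatial.transform import Rotation as Ro
D=[([-1.42877,.259288,1.53597,0,1.34797,-.20281],[.18587,-.51715,.23055]),
([-0.913,-0.405,1.877,0.312,1.272,0.887],[0.387,-0.1493,0.3848]),
([-1.555,-0.708,2.212,0.901,1.387,0.234],[0.3864,-0.1541,0.3845]),
([-1.083,-0.336,2.51,1.306,0.682,-0.234],[0.4445,-0.1419,0.2307]),
([-0.897,-0.075,2.483,1.801,0.52,-0.666],[0.4924,-0.1646,0.1963]),
([-0.779,0.141,2.437,2.207,0.53,-1.026],[0.5381,-0.1733,0.1567]),
([-1.007,-0.165,2.55,1.656,0.59,-0.591],[0.4599,-0.1528,0.195]),
([-0.93,-0.375,2.43,1.135,0.963,-0.208],[0.4646,0.0031,0.2647]),
([-0.128,0.128,2.249,2.105,0.318,-0.754],[0.6146,0.1287,0.1986]),
([-0.284,0.281,2.298,1.973,0.608,-0.927],[0.6078,0.1321,0.1391]),
([-0.29,0.471,2.334,2.218,0.727,-1.246],[0.61,0.1296,0.0731]),
([-0.542,0.095,2.469,1.702,0.74,-0.858],[0.5233,0.091,0.1617])]
LO=np.array([-3.14,-.91,.19,-1.22,.22,-3.12]);HI=np.array([3.14,2.08,2.58,4.36,2.71,3.12])
def fk(q,p):
    h,a,e,L1,L2,b,Lt,e5=p
    A=Ro.from_euler('z',q[0]);B=A*Ro.from_euler('y',q[1]);C=B*Ro.from_euler('y',q[2]);E=C*Ro.from_euler('z',q[3])*Ro.from_euler('y',q[4]);
    return np.array([0,0,h])+A.apply([a,e,0])+B.apply([0,0,L1])+C.apply([b,0,L2])+E.apply([e5,0,Lt]), E*Ro.from_euler('z',q[5]+np.pi/2)
s=least_squares(lambda p:np.concatenate([fk(q,p)[0]-x for q,x in D]),[.18,0,.1,.42,.4,0,.25,0]); P=s.x
def ik(tcp,yaw,down,q0):
    a,b=np.radians(yaw),np.radians(down); h=np.array([np.cos(a),np.sin(a),0])
    z=h*np.cos(b)-np.array([0,0,np.sin(b)]); x=h*np.sin(b)+np.array([0,0,np.cos(b)]); W=Ro.from_matrix(np.c_[x,np.cross(z,x),z])
    def f(q): t,R=fk(q,P); return np.r_[(t-tcp)*5,(R.inv()*W).as_rotvec()]
    s=least_squares(f,np.clip(q0,LO+.01,HI-.01),bounds=(LO,HI)); return s.x,np.linalg.norm(s.fun)
if __name__=="__main__":
    print(P.round(4),"res",np.abs(s.fun).max()); q,x=D[3]; print(fk(q,P)[1].as_quat().round(3))
    a=np.radians(-14.9);X=np.array([np.cos(a),np.sin(a),0]);O=np.array([.5386,-.1666,0]);Y=np.array([-X[1],X[0],0])
    for y in (0,):
      for dyaw in (-75,-50,-25,0,25,50,75):
       for down in (25,35,45,55):
        aa,b=np.radians(-14.9+dyaw),np.radians(down);hh=np.array([np.cos(aa),np.sin(aa),0])
        z=hh*np.cos(b)-np.array([0,0,np.sin(b)]);x=hh*np.sin(b)+np.array([0,0,np.cos(b)])
        nose=O-.065*X+y*Y+np.array([0,0,.095]); tip=nose+.03*z-.028*x
        out=[]
        for k,t in enumerate((tip-.08*z,tip,tip+[*(X*.05)[:2],.11])):
            best=min((ik(t,-14.9+dyaw,down,q0) for q0 in (D[6][0],D[3][0],D[0][0])),key=lambda r:r[1]); out.append((best[0].round(2).tolist() if k==1 else '',round(best[1],3)))
        print(dyaw,down,out)
E
python3 fk.py
```

```text
[ 2.217e-01 -3.000e-04  1.109e-01  5.345e-01  4.261e-01  6.030e-02
  3.543e-01 -2.000e-04] res 0.0003965143355667833
[ 0.881 -0.108  0.457  0.056]
-75 25 [('', np.float64(0.526)), ([-0.01, 0.71, 2.31, 4.36, 1.09, -1.53], np.float64(0.384)), ('', np.float64(0.464))]
-75 35 [('', np.float64(0.522)), ([-0.06, 0.6, 2.33, 4.36, 0.9, -1.57], np.float64(0.384)), ('', np.float64(0.405))]
-75 45 [('', np.float64(0.399)), ([-0.13, 0.49, 2.34, 4.36, 0.71, -1.62], np.float64(0.392)), ('', np.float64(0.28))]
-75 55 [('', np.float64(0.249)), ([-0.27, 0.36, 1.94, -0.54, 0.81, 3.12], np.float64(0.258)), ('', np.float64(0.152))]
-50 25 [('', np.float64(0.145)), ([0.04, 0.68, 2.3, 4.36, 1.08, -1.72], np.float64(0.021)), ('', np.float64(0.111))]
-50 35 [('', np.float64(0.175)), ([-0.04, 0.55, 2.32, 4.36, 0.86, -1.85], np.float64(0.056)), ('', np.float64(0.185))]
-50 45 [('', np.float64(0.23)), ([-0.14, 0.43, 2.34, 4.36, 0.63, -1.96], np.float64(0.11)), ('', np.float64(0.114))]
-50 55 [('', np.float64(0.064)), ([-0.26, 0.29, 2.14, -0.85, 0.52, 3.12], np.float64(0.113)), ('', np.float64(0.0))]
-25 25 [('
[... 1540 characters left out ...]
4(0.0)), ('', np.float64(0.0))]
50 45 [('', np.float64(0.0)), ([-1.1, 0.44, 2.19, 1.01, 0.97, -0.94], np.float64(0.0)), ('', np.float64(0.0))]
50 55 [('', np.float64(0.0)), ([-1.0, 0.36, 2.15, 0.85, 0.87, -0.68], np.float64(0.0)), ('', np.float64(0.0))]
75 25 [('', np.float64(0.0)), ([-1.12, 0.76, 1.89, 0.86, 1.44, -1.17], np.float64(0.0)), ('', np.float64(0.0))]
75 35 [('', np.float64(0.0)), ([-1.08, 0.65, 1.91, 0.8, 1.33, -1.07], np.float64(0.0)), ('', np.float64(0.0))]
75 45 [('', np.float64(0.0)), ([-1.03, 0.55, 1.93, 0.72, 1.22, -0.96], np.float64(0.0)), ('', np.float64(0.0))]
75 55 [('', np.float64(0.0)), ([-0.95, 0.47, 1.93, 0.62, 1.11, -0.81], np.float64(0.0)), ('', np.float64(0.0))]
```

```bash
cat > plan.py <<'E'
from h import *; from fk import ik
YAW,DN=15,35
a=np.radians(-14.9);X=np.array([np.cos(a),np.sin(a),0]);Y=np.array([-X[1],X[0],0]);O=np.array([.5386,-.1666,0])
aa,b=np.radians(YAW),np.radians(DN);hh=np.array([np.cos(aa),np.sin(aa),0])
z=hh*np.cos(b)-np.array([0,0,np.sin(b)]);x=hh*np.sin(b)+np.array([0,0,np.cos(b)]);W=np.c_[x,np.cross(z,x),z]
nose=O-.065*X-.01*Y+np.array([0,0,.095]); tip=nose+.03*z-.028*x
wp={"pre":tip-.09*z,"tip":tip}
for t in (.3,.6,.85,1,1.1): wp[t]=tip+.115*((1-np.cos(t))*X+np.sin(t)*np.array([0,0,1]))
E
python3 - <<'E'
from plan import *
st(); q=r.get_obs()["joint_pos"]; prev=r.get_obs()["ee_pos"]
for k,p in {"up":prev+[-.06,-.08,.1],"over":np.array(wp["pre"])+[0,0,.13],**wp}.items():
    q,e=ik(p,YAW,DN,q); print(k,p.round(4),q.round(2),round(e,4),"shift",((p-prev)@W/.12).round(3)); prev=p
todo(wp["pre"],YAW,DN)
E
```

```text
t 12.2167 q [-0.541  0.099  2.47   1.706  0.74  -0.864] p [0.5234 0.091  0.1607] yaw 23.5 down 34.8 F [ 0.7 -0.1  0. ] open 0.724
up [0.4634 0.011  0.2607] [-0.94 -0.35  2.43  1.13  1.01 -0.26] 0.0 shift [ 0.307  0.515 -1.015]
over [ 0.4102 -0.1764  0.2365] [-1.5  -0.06  2.31  0.98  1.33 -0.67] 0.0 shift [-0.643  1.394 -0.566]
pre [ 0.4102 -0.1764  0.1065] [-1.5   0.32  2.46  1.17  1.07 -1.16] 0.0 shift [-0.887  0.     0.621]
tip [ 0.4814 -0.1573  0.0549] [-1.23  0.51  2.43  1.51  0.96 -1.33] 0.0 shift [0.   0.   0.75]
0.3 [ 0.4864 -0.1587  0.0888] [-1.21  0.4   2.41  1.43  0.97 -1.16] 0.0 shift [ 0.253  0.021 -0.132]
0.6 [ 0.5008 -0.1625  0.1198] [-1.17  0.31  2.36  1.38  0.97 -1.  ] 0.0 shift [ 0.273  0.062 -0.059]
0.85 [ 0.5192 -0.1674  0.1413] [-1.12  0.27  2.3   1.35  0.97 -0.88] 0.0 shift [0.225 0.079 0.01 ]
1 [ 0.5325 -0.1709  0.1516] [-1.09  0.26  2.27  1.34  0.96 -0.82] 0.0 shift [0.128 0.057 0.032]
1.1 [ 0.5422 -0.1735  0.1573] [-1.07  0.26  2.24  1.34  0.96 -0.78] 0.0 shift [0.08  0.041 0.032]
turn [-0.0194 -0.0005  0.0146] shift now [-1.384  1.657 -1.181] shift after turn [-1.223  1.908 -0.96 ]
```

```bash
python3 -m crank '[0.06,0.1,-0.2,-0.0097,0,0.0073, 0.06,0.1,-0.2,-0.0097,0,0.0073, 0.06,0.1,-0.2,0,0,0, 0.06,0.1,-0.2,0,0,0, 0.06,0.1,-0.2,0,0,0, -0.1,0.23,-0.095,0,0,0, -0.1,0.23,-0.095,0,0,0, -0.1,0.23,-0.095,0,0,0, -0.1,0.23,-0.095,0,0,0, -0.1,0.23,-0.095,0,0,0, -0.1,0.23,-0.095,0,0,0, 0,0,0,0,0,0]' 1
python3 - <<'E'
from plan import *
st(); todo(wp["pre"],YAW,DN)
E
```

```text
clock: 13.22
ee_pos: [0.4159, -0.181, 0.2362]
eef_rot: [0.88, 0.113, 0.458, -0.06]
contact_force: [0.3, -1.5, -0.6]
opening: 0.001
t 13.2167 q [-1.478 -0.046  2.303  0.992  1.309 -0.657] p [ 0.4159 -0.181   0.2362] yaw 14.8 down 34.9 F [ 0.3 -1.5 -0.6] open 0.001
turn [ 0.0005 -0.0002 -0.0008] shift now [-0.907 -0.046  0.59 ] shift after turn [-0.906 -0.049  0.591]
```

```bash
python3 -m crank '[-0.13,-0.007,0.084,0,0,0, -0.13,-0.007,0.084,0,0,0, -0.13,-0.007,0.084,0,0,0, -0.13,-0.007,0.084,0,0,0, -0.13,-0.007,0.084,0,0,0, -0.13,-0.007,0.084,0,0,0, -0.13,-0.007,0.084,0,0,0, 0,0,0,0,0,0, 0,0,0,0,0,0]'
python3 - <<'E'
from plan import *
st(); todo(wp["tip"],YAW,DN)
im,d,K,T=grab("side"); im2,d2,K,T=grab("top")
cv2.imwrite("pics/s7.png",np.hstack([cv2.resize(im[90:230,290:490],None,fx=2,fy=2),cv2.resize(im2[170:310,340:540],None,fx=2,fy=2)]))
E
```

```text
clock: 13.97
ee_pos: [0.4103, -0.1682, 0.1065]
eef_rot: [0.879, 0.114, 0.458, -0.064]
contact_force: [0.0, -0.7, 0.3]
opening: 0.003
t 13.9667 q [-1.493  0.315  2.478  1.169  1.065 -1.166] p [ 0.4103 -0.1682  0.1065] yaw 15.4 down 34.9 F [ 0.  -0.7  0.3] open 0.003
turn [-0.0008 -0.0003 -0.0011] shift now [-0.012  0.07   0.734] shift after turn [-0.011  0.066  0.735]
```

View pics/s7.png

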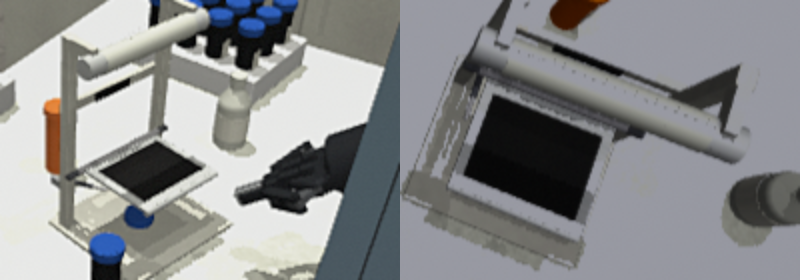

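The rest is empty and level, and the fingertip (left crop 240,195) is just in front of its front edge. I slide in underneath.

```bash
python3 -m crank '[0,0.035,0.06,0,0,0, 0,0.035,0.1,0,0,0, 0,0,0.12,0,0,0, 0,0,0.12,0,0,0, 0,0,0.12,0,0,0, -0.01,0,0.12,0,0,0, 0,0,0.09,0,0,0, 0,0,0,0,0,0, 0,0,0,0,0,0]'
python3 - <<'E'
from plan import *
st(); todo(wp[.3],YAW,DN)
im,d,K,T=grab("side"); cv2.imwrite("pics/s8.png",cv2.resize(im[110:230,310:470],None,fx=3,fy=3))
E
```

```text
clock: 14.82
ee_pos: [0.4812, -0.1585, 0.0564]
eef_rot: [0.879, 0.116, 0.458, -0.062]
contact_force: [-0.2, 0.4, -0.4]
opening: 0.004
t 14.8167 q [-1.229  0.508  2.427  1.502  0.96  -1.316] p [ 0.4812 -0.1585  0.0564] yaw 15.2 down 34.9 F [-0.2  0.4 -0.4] open 0.004
turn [-0.0005 -0.0001 -0.0001] shift now [ 0.245  0.012 -0.121] shift after turn [ 0.245  0.012 -0.121]
```

View pics/s8.png

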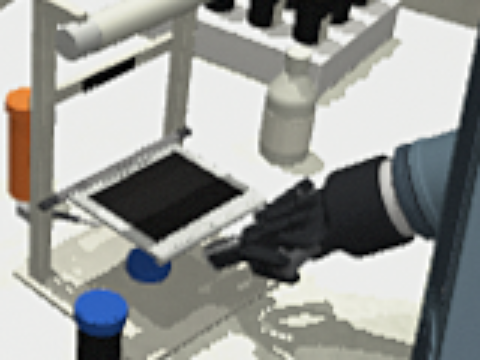

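The fingertip is under the nose with no contact, but the right knuckle (290,195) sits close to the rest's corner. I shift 35 mm toward that end so only the fingers touch, then start lifting.

```bash
python3 -m crank '[-0.021,0.063,-0.03,0,0,0, -0.021,0.063,-0.03,0,0,0, -0.021,0.063,-0.03,0,0,0, -0.021,0.063,-0.03,0,0,0, 0,0,0,0,0,0]'
python3 -m crank '[0.04,0.003,-0.02,0,0,0, 0.04,0.003,-0.02,0,0,0, 0.04,0.003,-0.02,0,0,0, 0.04,0.003,-0.02,0,0,0, 0,0,0,0,0,0]'
python3 -c "
from plan import *
st()
for t in (.3,.6,.85,1): todo(wp[t]-.035*Y,YAW,DN)"
```

```text
clock: 15.28
ee_pos: [0.4714, -0.1963, 0.0555]
eef_rot: [0.88, 0.114, 0.458, -0.06]
contact_force: [0.5, -0.5, -0.2]
opening: 0.003
clock: 15.7
ee_pos: [0.4742, -0.1927, 0.0762]
eef_rot: [0.88, 0.116, 0.456, -0.062]
contact_force: [-9.5, -1.5, -5.6]
opening: -0.0
t 15.7 q [-1.283  0.449  2.363  1.366  0.986 -1.169] p [ 0.4742 -0.1927  0.0762] yaw 15.2 down 35.2 F [-9.5 -1.5 -5.6] open -0.0
turn [-0.0005  0.0006 -0.0003] shift now [ 0.101  0.005 -0.039] shift after turn [ 0.101  0.005 -0.039]
turn [-0.0005  0.0006 -0.0003] shift now [ 0.374  0.066 -0.1  ] shift after turn [ 0.374  0.067 -0.098]
turn [-0.0005  0.0006 -0.0003] shift now [ 0.599  0.145 -0.091] shift after turn [ 0.6    0.146 -0.088]
turn [-0.0005  0.0006 -0.0003] shift now [ 0.728  0.202 -0.06 ] shift after turn [ 0.727  0.203 -0.057]
```

```bash
python3 -m crank '[0.02,0,-0.05,0,0,0, 0.03,0.003,-0.03,0,0,0, 0.03,0.005,-0.01,0,0,0, 0,0,0,0,0,0]'
python3 - <<'E'
from plan import *
st()
im,d,K,T=grab("side"); im2,d2,K2,T2=grab("top")
cv2.imwrite("pics/s9.png",np.hstack([cv2.resize(im[110:230,310:470],None,fx=3,fy=3),cv2.resize(im2[190:310,350:450],None,fx=3,fy=3)]))
E
```

```text
clock: 16.03
ee_pos: [0.4715, -0.1933, 0.0909]
eef_rot: [0.88, 0.116, 0.457, -0.063]
contact_force: [-10.4, 2.9, -4.0]
opening: -0.004
t 16.0333 q [-1.294  0.407  2.358  1.325  1.004 -1.113] p [ 0.4715 -0.1933  0.0909] yaw 15.4 down 35.1 F [-10.4   2.9  -4. ] open -0.004
```

View pics/s9.png

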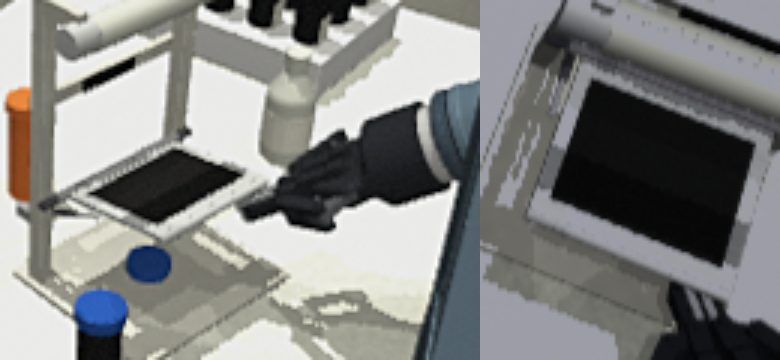

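The rest's front edge has risen, and the fingers push it from below its right end. I measure the angle from the depth image, then continue along the arc.

```bash
cat >> plan.py <<'E'
def theta():
    best=[]
    for n in ("top","side"):
        im,d,K,T=grab(n); P=cloud(d,K,T).reshape(-1,3); i=im.reshape(-1,3).max(1)
        Q=P-O; s=np.c_[Q@X,Q@Y,Q[:,2]]
        m=(i<45)&(s[:,0]>-75)&(abs(s[:,1])<.045); hx,hz=s[:,0]-.05,s[:,2]-.097; rr=np.hypot(hx,hz)
        m&=(rr>.025)&(rr<.1)&(hz>-.01)
        ang=np.arctan2(hz,-hx)[m]; best.append((n,m.sum(),np.median(ang).round(3) if m.sum() else None))
    print("theta",best)
E
python3 - <<'E'
from plan import *
theta(); st()
E
python3 -m crank '[0.04,0.01,0.0,0,0,0, 0.04,0.01,0,0,0,0, 0.04,0.01,0,0,0,0, 0.04,0.01,0,0,0,0, 0,0,0,0,0,0]'
python3 - <<'E'
from plan import *
theta(); st()
E
```

```text
theta [('top', np.int64(1982), np.float64(0.243)), ('side', np.int64(536), np.float64(0.233))]
t 16.2333 q [-1.294  0.408  2.358  1.326  1.004 -1.114] p [ 0.4714 -0.1933  0.0904] yaw 15.4 down 35.1 F [-9.4  2.  -3.1] open -0.005
clock: 16.65
ee_pos: [0.4842, -0.1965, 0.1073]
eef_rot: [0.879, 0.116, 0.458, -0.062]
contact_force: [-4.4, 0.3, -2.1]
opening: -0.0
theta [('top', np.int64(1846), np.float64(0.456)), ('side', np.int64(384), np.float64(0.448))]
t 16.75 q [-1.26   0.368  2.327  1.315  1.008 -1.032] p [ 0.4841 -0.1964  0.107 ] yaw 15.2 down 35.0 F [-4.3  1.2 -2.1] open -0.003
```

```bash
python3 -m crank '[0.06,0.018,-0.005,0,0,0, 0.06,0.02,-0.003,0,0,0, 0.06,0.02,0,0,0,0, 0.06,0.02,0,0,0,0, 0.06,0.022,0.003,0,0,0, 0.06,0.024,0.005,0,0,0, 0,0,0,0,0,0, 0,0,0,0,0,0]'
python3 - <<'E'
from plan import *
theta(); st()
E
```

```text
clock: 17.42
ee_pos: [0.5123, -0.205, 0.1426]
eef_rot: [0.879, 0.116, 0.458, -0.062]
contact_force: [-1.9, 0.1, 0.5]
opening: -0.001
theta [('top', np.int64(1234), np.float64(0.889)), ('side', np.int64(67), np.float64(1.758))]
t 17.5167 q [-1.19   0.302  2.247  1.282  1.014 -0.855] p [ 0.5118 -0.2047  0.1419] yaw 15.2 down 35.0 F [-0.3  0.3  0.6] open 0.001
```

```bash
python3 - <<'E'
from plan import *
theta(); st()
E
```

```text
theta [('top', np.int64(1235), np.float64(0.882)), ('side', np.int64(66), np.float64(1.759))]
t 17.6167 q [-1.19   0.303  2.248  1.282  1.014 -0.855] p [ 0.5117 -0.2047  0.1415] yaw 15.2 down 35.0 F [-0.9  0.3 -0.7] open -0.001
```

At about 0.88 rad, right by the dead point with the force near zero. A little further.

```bash
python3 -m crank '[0.05,0.022,0.012,0,0,0, 0.05,0.022,0.015,0,0,0, 0.05,0.022,0.015,0,0,0, 0,0,0,0,0,0, 0,0,0,0,0,0, 0,0,0,0,0,0]'
python3 - <<'E'
from plan import *
theta(); st()
E
```

```text
clock: 18.12
ee_pos: [0.528, -0.2087, 0.1536]
eef_rot: [0.879, 0.115, 0.458, -0.062]
contact_force: [-0.5, 0.3, 0.5]
opening: -0.002
theta [('top', np.int64(61), np.float64(0.858)), ('side', np.int64(23), np.float64(0.79))]
t 18.2167 q [-1.153  0.292  2.207  1.278  1.008 -0.789] p [ 0.5278 -0.2088  0.1534] yaw 15.2 down 35.0 F [-0.5  0.   0.3] open -0.0
```

The dark plate no longer shows up below, so it has probably snapped. I retreat and look.

```bash
python3 -m crank '[0,0,-0.1,0,0,0, 0,0,-0.15,0,0,0, 0,0,-0.2,0,0,0, 0,0,-0.2,0,0,0, 0,0,-0.2,0,0,0, 0,0,-0.2,0,0,0, 0,0,-0.1,0,0,0, 0,0,0,0,0,0, 0,0,0,0,0,0]'
python3 - <<'E'
from plan import *
st(); im,d,K,T=grab("side"); im2,d2,K2,T2=grab("top")
P=cloud(d2,K2,T2); i=im2.astype(int); m=(i[...,0]>110)&(i[...,2]<70)&(i[...,0]-i[...,1]>50)
k,l,s,c=cv2.connectedComponentsWithStats(m.astype(np.uint8))
for j in range(1,k):
    Q=P[l==j]; z=np.nanpercentile(Q[:,2],95)
    if s[j,4]>50 and z>.1 and .45<np.nanmedian(Q[:,0])<.7 and abs(np.nanmedian(Q[:,1]))<.35:
        t=Q[Q[:,2]>z-.006]; print(c[j].round(),z.round(3),((np.nanmin(t,0)+np.nanmax(t,0))/2)[:2].round(4))
for n,(dd,KK,TT) in dict(side=(d,K,T),top=(d2,K2,T2)).items():
    Q=cloud(dd,KK,TT).reshape(-1,3)-O; s=np.c_[Q@X,Q@Y,Q[:,2]]
    m=(abs(s[:,1])<.06)&(s[:,2]>.12)&(s[:,2]<.235)&(s[:,0]>-.02)&(s[:,0]<.09); q=s[m]
    if len(q)>20: f=np.polyfit(q[:,2],q[:,0],1); print(n,len(q),"zmax",q[:,2].max().round(3),"x mean",q[:,0].mean().round(3),"theta",(np.pi/2+np.arctan(f[0])).round(3))
cv2.imwrite("pics/s10.png",np.hstack([cv2.resize(im[80:320,200:500],None,fx=1.4,fy=1.4),cv2.resize(im2[130:310,140:540],(370,336))]))
E
```

```text
clock: 18.97
ee_pos: [0.4186, -0.2392, 0.2327]
eef_rot: [0.88, 0.114, 0.458, -0.061]
contact_force: [0.7, -0.6, 0.5]
opening: 0.0
t 18.9667 q [-1.485  0.069  2.197  0.987  1.311 -0.669] p [ 0.4186 -0.2392  0.2327] yaw 15.0 down 35.0 F [ 0.7 -0.6  0.5] open 0.0
[259. 189.] 0.122 [0.5993 0.1255]
[213. 194.] 0.119 [0.5799 0.212 ]
[168. 199.] 0.119 [0.5585 0.2943]
[316. 254.] 0.113 [0.4937 0.0022]
side 1139 zmax 0.218 x mean 0.055 theta 1.646
top 684 zmax 0.22 x mean 0.065 theta 0.959
```

View pics/s10.png

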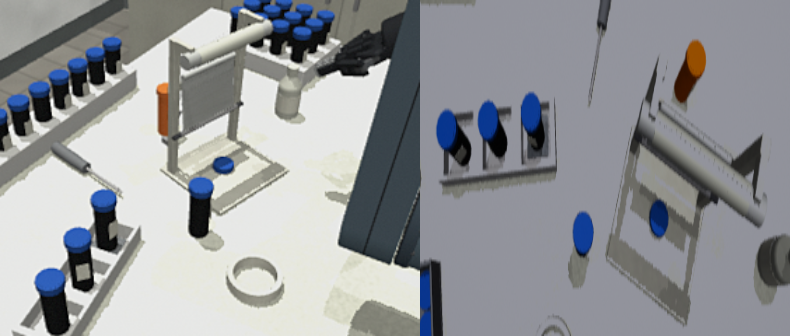

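The rest stands upright (left crop 207,95), 1.65 rad from the side depth. The three tubes stand in the tray, the stray is unmoved, and the arm is clear.

```bash
python3 -c "
from station import r
print(r.hand_in())"
```

```text
the job is handed in; nothing more can be done
None
```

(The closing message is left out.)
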